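Set the coffee grinder's lever to the clip and start it

TASK

With the fingertips only, gently push the orange-knobbed lever of the coffee grinder round until its white pointer stands at the red clip on the scale; do not grip the lever, and leave the clip where it is. Then, with the grind set, press the green start button fully down and let it come up again. Do not disturb the crockery and jars round about.

Things in the scene. Friction and masses are not known exactly. Their poses are not given: they have to be found in the camera images.
- grinder: low grey electric coffee grinder, fixed to the worktop, 180x292x85 mm (depth x width x deck height). Origin: on the worktop, straight below the ring's axis; its own x points to the grinder's back, y to its left (seen from the front), z up. The casing runs from x = -115 to +65 mm and from y = -191 to +101 mm. The flat deck is 85 mm above the origin. A black, round bean hopper (85 mm across, steel lid on top at 154 mm) stands on the axis and does not turn
- grind_lever (a joint): angle of the grind ring and its lever, 0 to 2.1 rad between stops, growing counter-clockwise seen from above. The lever points from the axis in the direction that is the grinder's -x turned about z by (value - 1.047 rad): at 0 to the front left, at 1.047 straight to the front, at 2.1 to the front right. About 1 N of sideways push on the knob turns it; it has only friction and stays where it is left
- lever_knob (a point): upright round orange knob at the lever's end, 13 mm across (16 mm over its head), 80 mm from the ring's axis; it stands from 92 to 127 mm above the worktop, on a black flat arm 12 mm wide whose top is at 99 mm. This point is on the knob's axis, 115 mm above the worktop
- pointer_tip (a point): tip of the white pointer, 5 mm wide, that sticks out past the knob, 97 mm from the ring's axis, 94.5 mm above the worktop. Its x axis points back along the lever to the ring's axis
- clip (a joint): angle of the red clip on the scale, on the same zero and in the same direction as the lever's: the pointer stands at the clip when the two values are equal. Within the scale, 0.9 to 1.75 rad; the lever starts at 0.05 to 0.45 rad. The clip is stiff and is to stay
- clip_mark (a point): inner end of the red clip (15 mm long radially, 5 mm wide, with a 14 mm wide tab at its outer end; its top 93 mm above the worktop, so lower than the knob), 99 mm from the ring's axis. This point is on the clip's centre line, 94.5 mm above the worktop; x points to the ring's axis, y along the scale
- start (a joint): travel of the start button, 0 (up) to 0.006 m (fully down); springs back up; about 5 N holds it fully down
- start_top (a point): centre of the top of the green round start button, 30 mm across, on the right part of the deck, 20 mm in front of and 145 mm to the right of the ring's axis; it is pressed straight down
- mug: cream mug, 83x117x94 mm, loose bystander; origin at the centre of its underside
- cup: small blue-green espresso cup, 63x86x50 mm, loose bystander; origin at the centre of its underside
- honey: honey jar with grey lid, 71x71x110 mm, loose bystander; origin at the centre of its underside
- salt: round dark-wood salt cellar, 91x91x66 mm, loose bystander; origin at the centre of its underside
- spice: green spice jar with brown lid, 52x52x105 mm, loose bystander; origin at the centre of its underside

How it is judged:
On the way, in this order (a step that is already met when the one before it is completed fails the run):
1. the pointer stands at the clip, at rest (y of pointer_tip in the frame of clip_mark between -0.006 and 0.006 m and velocity of joint grind_lever between -0.02 and 0.02 rad/s), for 0.3 s.
2. the start button is pressed down, with the pointer at the clip (y of pointer_tip in the frame of clip_mark between -0.006 and 0.006 m and value of joint start above 0.0045 m), for 0.05 s.
At the end, for the whole second after the job is handed in: the white pointer stands within 6 mm (along the scale) of the red clip's centre line, at rest; the start button has been pressed and is up again; the clip is within 4 mm and every bystander within 15 mm of where it began, upright (all of step 1 and value of joint start below 0.0015 m and distance of clip_mark from where it was at the start of the episode below 0.004 m and distance of each of mug, cup, honey, salt, spice from where it was at the start of the episode below 0.015 m and angle between each of mug, cup, honey, salt, spice's own z axis and vertical below 0.1 rad); the robot touches nothing.
It fails at once if the start button is pressed while the pointer is not at the clip (value of joint start above 0.003 m and not (y of pointer_tip in the frame of clip_mark between -0.008 and 0.008 m)).
It fails at once if the lever is gripped or forced (more than 20 N) (contact force between the fingers and grind_lever above 20 N).
It fails at once if the clip is shifted (distance of clip_mark from where it was at the start of the episode above 0.006 m).
It fails at once if a bystander is knocked, carried or lifted (distance of any of mug, cup, honey, salt, spice from where it was at the start of the episode above 0.03 m).
It also fails if it takes over 48 s, if anything falls off the work surface, if the arm or the gripper's body presses on something with over 40 N, if the wrist force passes 120 N, or if a joint passes its speed limit or range.

ROBOT

A 6-joint arm with a two-finger parallel gripper is mounted at the origin on a cart in front of the work surface, level with it; the furniture and walls round the work are solid. World frame = base frame: x ahead of the robot, y to its left, z up, the work surface at z = 0. Lengths are in m, angles in rad, forces in N, time in s.
With the tool pointing down it reaches from about 0.3 to 0.775 m from the base axis. Payload 14.6 kg.
Tool frame: the origin (TCP) lies midway between the tips of the shut fingers; the grasp point (between the pads) lies 19 mm behind it (grasp_offset is the distance from the TCP to the grasp point, in m); z points along the fingers, y is the line along which they close (so a half turn about z gives the same grasp; the last joint's range is limited). The gripper opens to 94 mm and grips with 3 to 60 N. Pads are 16 mm wide; open, the fingers measure 119 mm over their backs; the gripper's body (75 mm by 177 mm) begins 78 mm behind the grasp point.
Start: joints at [1.151, 0.3, 1.521, -0, 1.321, -0.067], TCP at [0.19, 0.516, 0.205] pointing down, gripper open.
Joint ranges: [-3.03, 3.03], [-0.79, 2.21], [0.23, 2.52], [-1.04, 4.18], [0, 3.07], [-2.55, 2.55]. Speed limits (rad/s): [2.22, 2.22, 2.57, 3.14, 3.14, 3.14].

INTERFACE

Orientations are given as [roll, pitch, yaw] about the fixed x, y, z axes, in that order (R = Rz(yaw) Ry(pitch) Rx(roll)).
In Python, from station import * gives the robot as it stands. The module is installed in compiled form; this text tells all that it offers.
- The arm moves only by the tool send_rows, never from a script. Its argument "rows" is a list of rows, each an object of numbers: "dx", "dy", "dz": the shift along the tool's x, y, z in mm; "roll": the turn about the tool's z in degrees; "jaw": the closure, from -1 (fully open) to 1 (shut). In form: [{"dx": .., "dy": .., "dz": .., "roll": .., "jaw": ..}, ...]. A call has 1 to 12 rows; each row shifts and turns the commanded pose from where the row before left it, along the tool's axes as they then stand; what a row does not reach is not made up. A row lasts 1/12 s, in which the tool goes at most 41.7 mm and 7.16 degrees, less where a joint would pass 70% of its speed; a pose out of reach is approached as far as the arm can. A call is refused whole if a number of a shift passes 41.7 or a number of a turn 7.16, either way. A call with a gripper value outside its range is refused whole. The fingers move at their own pace and stop on an object; "force" is the grip in N (left out, the last holds). Time passes only in rows, so rows that do not move let the fingers close. It gives the time, the measured TCP pose, the force, the opening and the grip force at its end, in the units of the state.
- get_obs(): the state, without advancing time (a new reading comes with each control period).
- camera(name): name is "scene" or "top" or "wrist"; returns a dict with "frame" (400x640x3 uint8, red, green, blue), "z_map" (400x640 float32, m along the optical axis (not along the pixel's ray), 0 where there is no reading), "camera_matrix" (3x3 intrinsics, pixels), "rvec" (rotation vector, rad) and "tvec" (3), from world to camera coordinates, as OpenCV has them. Camera axes: x right, y down, z forward; pixel columns grow to the right and rows downward; lengths in m; the calibration is good to about 2 mm. The wrist camera is an equidistant fisheye: a pixel r from the principal point sees the ray r / f radians off the axis. A picture is of the moment at which its call begins.
- hand_in(): hands the job in; it is judged then, once.
The state is a dict: "time_s": time; "qpos": joint angles; "joint_vel": joint speeds; "tau": joint torques, N m; "ee_pos": TCP position; "eef_rot": TCP orientation; "force": force on the tool from outside, world axes, zero at the start; "moment": the same for the moment, N m; "grip_width": finger opening in m; "grip_force": force on a finger pad.
Only numpy, scipy, OpenCV 4.12 (cv2) and the standard library are available. Lean on these libraries where they do the work, as an engineer would, in place of code of your own. Each camera call takes 0.05 s, during which the arm holds its last target. There are 200 camera calls.

## Working session

There is one attempt and no reset: what is moved stays moved. The work goes in short steps, Python scripts to look and compute and a tool call to move; the robot and the scene stay as the last step left them, time stands still between calls to the robot, and variables do not carry over. Pictures are saved under pics/ and viewed, at most 10 in all, crops included, and the job is handed in when it is done.

Besides the shell and the picture viewer there is one more tool, called after ">>>" as a command line: name --argument value ..., lists and objects as JSON in quotes. send_rows: Moves the arm, as the interface text tells. Its arguments: {"type":"object","properties":{"rows":{"type":"array"},"force":{"type":"number"}},"required":["rows"]}

```bash
mkdir -p pics
cat > h.py <<'E'
from station import *
import numpy as np, cv2
def cam(n):
    c=camera(n); return c
def save(c,f): cv2.imwrite('pics/'+f,c['frame'][:,:,::-1])
def world(c,u,v,z=None):
    K=c['camera_matrix'];R=cv2.Rodrigues(np.array(c['rvec'],float))[0];t=np.array(c['tvec'],float).ravel()
    ray=np.stack([(u-K[0,2])/K[0,0],(v-K[1,2])/K[1,1],np.ones_like(u,float)],-1)
    if z is None:
        return (ray*c['z_map'][np.int32(v),np.int32(u)][...,None]-t)@R
    d=ray@R; o=-R.T@t
    return o+d*((z-o[2])/d[...,2])[...,None]
E
python3 - <<'E'
from h import *
import pickle
for n in('top','scene'):
    c=cam(n);save(c,n+'0.png');pickle.dump(c,open(n+'.pkl','wb'))
print(get_obs())
E
```

```text
{'time_s': 0.1, 'qpos': array([ 1.15139430e+00,  3.00369994e-01,  1.52151949e+00,  4.60376837e-06,
        1.32072786e+00, -6.65963916e-02]), 'joint_vel': array([ 0.00071129, -0.00154823, -0.00099201,  0.00028308, -0.0003474 ,
        0.00222196]), 'tau': array([ 1.18039265e-03, -5.32644689e+01, -3.53288949e+01,  7.10073486e-02,
        2.34126515e-02,  6.34156237e-06]), 'ee_pos': array([0.18994315, 0.51590143, 0.20496785]), 'eef_rot': array([-3.14057053e+00, -7.26395813e-05,  2.78878584e+00]), 'force': array([-0.21731393,  0.38104184, -0.37656694]), 'moment': array([0.0526688 , 0.00703693, 0.06239092]), 'grip_force': 0.0, 'grip_width': 0.09433704124471794}
```

View pics/top0.png

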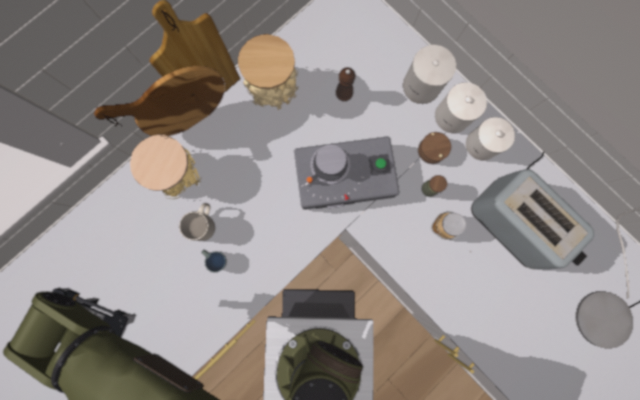

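View pics/scene0.png

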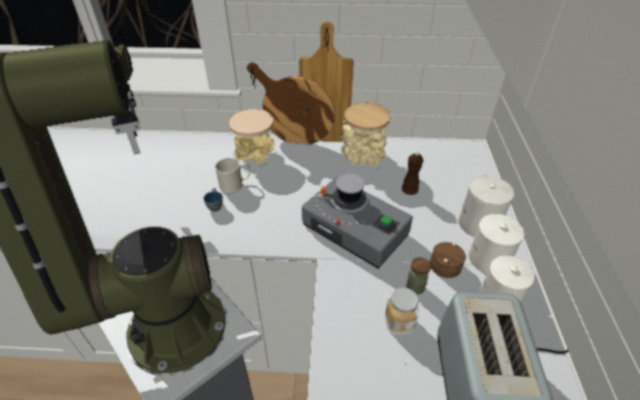

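The top view shows the hopper at (330,163), the orange knob at about (309,181), the red clip at (347,197) and the green button at (381,163). I'll locate these by colour next.

```bash
cat > m.py <<'E'
from h import *
import pickle
np.set_printoptions(precision=4,suppress=True)
H={'knob':.127,'clip':.093,'btn':None}
for n in('top','scene'):
    c=pickle.load(open(n+'.pkl','rb'))
    hsv=cv2.cvtColor(c['frame'],cv2.COLOR_RGB2HSV).astype(int);h,s,v=hsv[...,0],hsv[...,1],hsv[...,2]
    roi=np.zeros(h.shape,bool)
    if n=='top': roi[140:208,292:400]=1
    else: roi[170:262,300:412]=1
    M={'orange':(h>5)&(h<16)&(s>130),'red':((h<=4)|(h>174))&(s>130),'green':(h>45)&(h<80)&(s>120)}
    for k,m in M.items():
        nn,l,st,ce=cv2.connectedComponentsWithStats((m&roi).astype(np.uint8))
        for i in range(1,nn):
            if st[i,4]<3: continue
            vv,uu=np.where(l==i)
            print(n,k,st[i,4],ce[i],'depth',np.median(world(c,uu,vv),0))
            for z in (.093,.115): print('   z',z,world(c,*ce[i][:,None],np.array(z))[0])
    # lid
    vv,uu=np.where(roi); P=world(c,uu,vv); 
    q=P[(abs(P[:,2]-.154)<.008)];print('lid',len(q),q.mean(0),(q.max(0)+q.min(0))/2)
    q=P[(abs(P[:,2]-.085)<.006)];
    r=cv2.minAreaRect((q[:,:2]*1000).astype(np.float32));print('deck',q[:,2].mean(),r)
    print('campos',-cv2.Rodrigues(np.array(c['rvec'],float))[0].T@np.array(c['tvec']).ravel())
E
python3 m.py
python3 - <<'E'
from h import *
import pickle
c=pickle.load(open('top.pkl','rb'));a=cv2.resize(c['frame'][130:215,285:405],None,fx=6,fy=6,interpolation=cv2.INTER_CUBIC)
cv2.imwrite('pics/topcrop.png',a[:,:,::-1])
c=pickle.load(open('scene.pkl','rb'));a=cv2.resize(c['frame'][165:265,295:415],None,fx=6,fy=6,interpolation=cv2.INTER_CUBIC)
E
```

```text
top orange 23 [309.1304 179.2174] depth [0.5479 0.0406 0.1262]
   z 0.093 [0.5539 0.041  0.093 ]
   z 0.115 [0.5498 0.0406 0.115 ]
top red 7 [346.     196.7143] depth [ 0.5047 -0.067   0.0928]
   z 0.093 [ 0.5053 -0.067   0.093 ]
   z 0.115 [ 0.5021 -0.0654  0.115 ]
top green 68 [380.3971 163.    ] depth [ 0.6047 -0.1636  0.1061]
   z 0.093 [ 0.6078 -0.1662  0.093 ]
   z 0.115 [ 0.6026 -0.1627  0.115 ]
lid 706 [ 0.6013 -0.0175  0.1533] [ 0.6018 -0.0179  0.1531]
deck 0.08447521177514904 ((583.6102294921875, -65.53375244140625), (179.30123901367188, 290.4407043457031), 9.306069374084473)
campos [0.334  0.0155 1.2572]
scene orange 130 [408.3077 183.0615] depth [ 0.8397 -0.0649  0.0443]
   z 0.093 [ 0.7921 -0.0957  0.093 ]
   z 0.115 [ 0.7699 -0.1099  0.115 ]
scene orange 27 [323.2222 190.8148] depth [0.5479 0.0379 0.1172]
   z 0.093 [0.5663 0.0581 0.093 ]
   z 0.115 [0.5496 0.0401 0.115 ]
scene red 8 [337.125 222.125] depth [ 0.5056 -0.0685  0.0926]
   z 0.093 [ 0.5044 -0.069   0.093 ]
   z 0.115 [ 0.4891 -0.0839  0.115 ]
scene green 68 [386.1471 220.4118] depth [ 0.6043 -0.1673  0.1066]
   z 0.093 [ 0.615  -0.1591  0.093 ]
   z 0.115 [ 0.5971 -0.1718  0.115 ]
lid 448 [ 0.6005 -0.0195  0.1549] [ 0.6029 -0.0173  0.1529]
deck 0.0858644379926423 ((670.1884155273438, -52.32664489746094), (355.0555114746094, 292.415283203125), 9.084552764892578)
campos [-0.1234 -0.6822  0.9988]
```

View pics/topcrop.png

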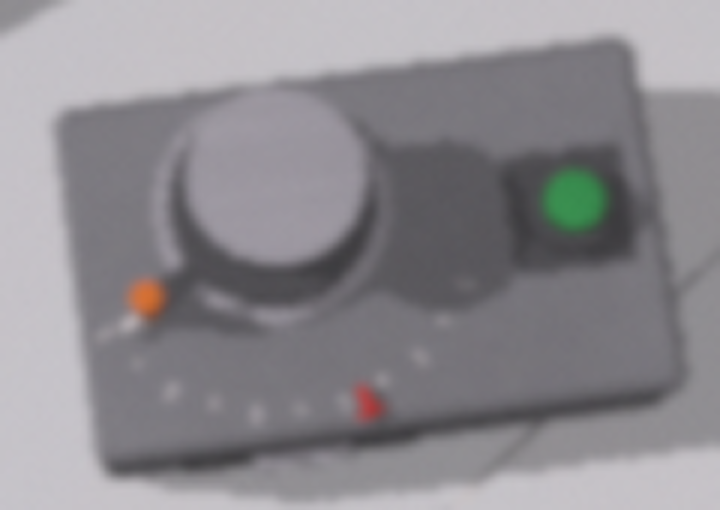

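Both views agree. The ring axis is at (0.6015,-0.018) and the yaw is +9.2°. The lever direction is about 132° (value ≈0.05) and the clip direction is about 207° (value ≈1.36). All of these fit the given sizes, so I'm moving to hover beside the knob.

>>> send_rows --rows '[{"dx":-10,"dy":-6,"jaw":1},{"dx":-20,"dy":-11,"jaw":1},{"dx":-22,"dy":-12,"jaw":1},{"dx":-22,"dy":-12,"jaw":1},{"dx":-22,"dy":-12,"jaw":1},{"dx":-22,"dy":-12,"jaw":1},{"dx":-22,"dy":-12,"jaw":1},{"dx":-22,"dy":-12,"jaw":1},{"dx":-22,"dy":-12,"jaw":1},{"dx":-22,"dy":-12,"jaw":1},{"dx":-22,"dy":-12,"jaw":1},{"dx":-22,"dy":-12,"jaw":1}]' --force 10

```text
invalid input at $.rows[0]: expected keys dx, dy, dz, roll, jaw
```

>>> send_rows --rows '[{"dx":-22,"dy":-12,"jaw":1},{"dx":-22,"dy":-12,"jaw":1},{"dx":-22,"dy":-12,"jaw":1},{"dx":-22,"dy":-12,"jaw":1},{"dx":-22,"dy":-13,"jaw":1},{"dx":-22,"dy":-13,"jaw":1},{"dx":-22,"dy":-13,"jaw":1},{"dx":-22,"dy":-13,"jaw":1},{"dx":-22,"dy":-13,"jaw":1},{"dx":-22,"dy":-13,"jaw":1},{"dx":-14,"dy":-10,"jaw":1},{"dx":-7,"dy":-5,"jaw":1}]'

```text
invalid input at $.rows[0]: expected keys dx, dy, dz, roll, jaw
```

>>> send_rows --rows '[{"roll":7,"jaw":1},{"roll":7,"jaw":1},{"roll":7,"jaw":1},{"roll":6.8,"jaw":1},{"jaw":1},{"jaw":1}]'

```text
invalid input at $.rows[0]: expected keys dx, dy, dz, roll, jaw
```

Run:
```python
from h import *
import pickle
c=cam('wrist');save(c,'w1.png');pickle.dump(c,open('w1.pkl','wb'));o=get_obs();print(o['ee_pos'],np.degrees(o['eef_rot']),o['grip_width'],o['time_s'])
print(c['camera_matrix'],c['rvec'],c['tvec'])
```

```text
[0.18995071 0.51595049 0.20503264] [-1.79951120e+02 -3.51293928e-03  1.59786953e+02] 0.09389370249288521 0.15
[[309.70691629   0.         317.59776178]
 [  0.         309.70691629 200.6997183 ]
 [  0.           0.           1.        ]] [-2.41433081 -1.68445483 -0.19597718] [-0.5495617  -0.02513599  0.3903781 ]
```

View pics/w1.png

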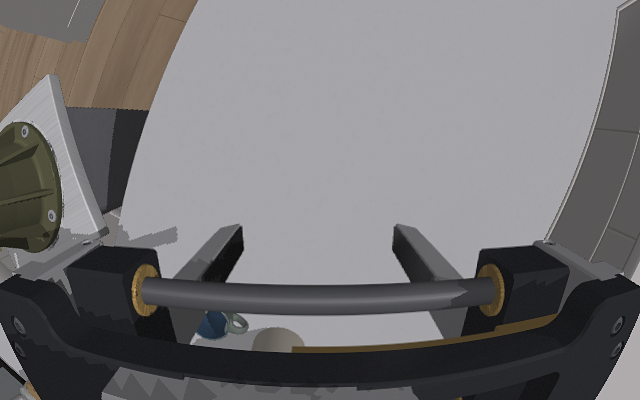

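The moves were refused because every row needs all its keys. The picture shows only the fingers, open, with bare worktop ahead. I'm resending the moves.

>>> send_rows --rows '[{"dx":-10,"dy":-6,"dz":0,"roll":0,"jaw":1},{"dx":-20,"dy":-11,"dz":0,"roll":0,"jaw":1},{"dx":-22,"dy":-12,"dz":0,"roll":0,"jaw":1},{"dx":-22,"dy":-12,"dz":0,"roll":0,"jaw":1},{"dx":-22,"dy":-12,"dz":0,"roll":0,"jaw":1},{"dx":-22,"dy":-12,"dz":0,"roll":0,"jaw":1},{"dx":-22,"dy":-12,"dz":0,"roll":0,"jaw":1},{"dx":-22,"dy":-12,"dz":0,"roll":0,"jaw":1},{"dx":-22,"dy":-12,"dz":0,"roll":0,"jaw":1},{"dx":-22,"dy":-12,"dz":0,"roll":0,"jaw":1},{"dx":-22,"dy":-12,"dz":0,"roll":0,"jaw":1},{"dx":-22,"dy":-12,"dz":0,"roll":0,"jaw":1}]' --force 10

```text
time_s: 1.15
ee_pos: [0.378, 0.2994, 0.2054]
eef_rot: [-3.141, 0.0, 2.789]
force: [-0.0, 0.6, -0.4]
grip_width: 0.0174
grip_force: 0.0
```

>>> send_rows --rows '[{"dx":-22,"dy":-12,"dz":0,"roll":0,"jaw":1},{"dx":-22,"dy":-12,"dz":0,"roll":0,"jaw":1},{"dx":-22,"dy":-12,"dz":0,"roll":0,"jaw":1},{"dx":-22,"dy":-12,"dz":0,"roll":0,"jaw":1},{"dx":-22,"dy":-13,"dz":0,"roll":0,"jaw":1},{"dx":-22,"dy":-13,"dz":0,"roll":0,"jaw":1},{"dx":-22,"dy":-13,"dz":0,"roll":0,"jaw":1},{"dx":-22,"dy":-13,"dz":0,"roll":0,"jaw":1},{"dx":-22,"dy":-13,"dz":0,"roll":0,"jaw":1},{"dx":-22,"dy":-13,"dz":0,"roll":0,"jaw":1},{"dx":-14,"dy":-10,"dz":0,"roll":0,"jaw":1},{"dx":-7,"dy":-5,"dz":0,"roll":0,"jaw":1}]'

```text
time_s: 2.15
ee_pos: [0.5553, 0.0832, 0.2051]
eef_rot: [-3.141, -0.0, 2.787]
force: [-0.5, -0.3, -1.3]
grip_width: 0.0009
grip_force: 0.0
```

>>> send_rows --rows '[{"dx":0,"dy":0,"dz":0,"roll":7,"jaw":1},{"dx":0,"dy":0,"dz":0,"roll":7,"jaw":1},{"dx":0,"dy":0,"dz":0,"roll":7,"jaw":1},{"dx":0,"dy":0,"dz":0,"roll":6.8,"jaw":1},{"dx":0,"dy":0,"dz":0,"roll":0,"jaw":1},{"dx":0,"dy":0,"dz":0,"roll":0,"jaw":1}]'

```text
time_s: 2.65
ee_pos: [0.5544, 0.0856, 0.2055]
eef_rot: [-3.141, -0.0, 2.308]
force: [-0.7, 1.3, 0.3]
grip_width: 0.0003
grip_force: 0.0
```

```bash
cat >> h.py <<'E'
def wray(c,u,v,z):   # fisheye pixel -> point on plane z
    K=c['camera_matrix'];R=cv2.Rodrigues(np.array(c['rvec'],float))[0];t=np.array(c['tvec'],float).ravel()
    a,b=(u-K[0,2])/K[0,0],(v-K[1,2])/K[1,1];r=np.hypot(a,b)+1e-12
    d=np.stack([a/r*np.sin(r),b/r*np.sin(r),np.cos(r)],-1)@R;o=-R.T@t
    return o+d*((z-o[2])/d[...,2])[...,None]
E
python3 - <<'E'
from h import *
import pickle
c=cam('wrist');save(c,'w2.png');pickle.dump(c,open('w2.pkl','wb'));o=get_obs();print(o['ee_pos'],np.degrees(o['eef_rot']),o['grip_width'],o['time_s'])
E
```

```text
[0.55448628 0.08559744 0.20547185] [-1.79997348e+02 -2.31281682e-03  1.32246081e+02] 0.0003342005125249834 2.7
```

View pics/w2.png

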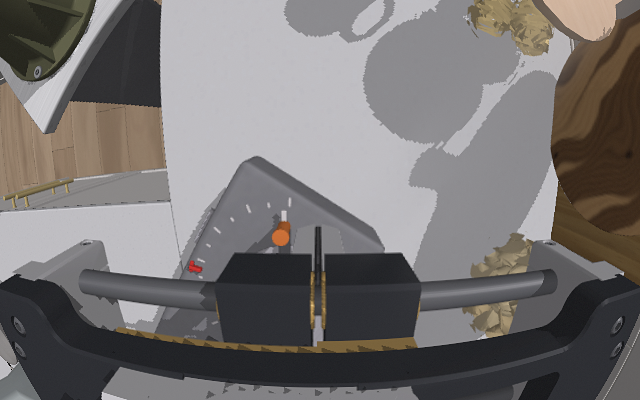

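The wrist view shows the knob at (281,237), the white pointer tip at about (284,212), the red clip at (195,267) and the shut fingers at (318,228). I'm measuring the pointer and clip from here.

```bash
cat > w.py <<'E'
from h import *
import pickle,sys
np.set_printoptions(precision=4,suppress=True)
AX=np.array([.6015,-.018])
def pol(P): d=P[...,:2]-AX; return np.hypot(d[...,0],d[...,1]),np.degrees(np.arctan2(d[...,1],d[...,0]))%360
def blobs(c):
    hsv=cv2.cvtColor(c['frame'],cv2.COLOR_RGB2HSV).astype(int);h,s,v=hsv[...,0],hsv[...,1],hsv[...,2]
    M={'red':(((h<=4)|(h>174))&(s>150),.093),'orange':((h>5)&(h<16)&(s>170),.127),'white':((s<25)&(v>190),.0945)}
    for k,(m,z) in M.items():
        vv,uu=np.where(m); P=wray(c,uu.astype(float),vv.astype(float),z); r,a=pol(P)
        if k=='white': ok=(r>.084)&(r<.099)&(P[:,1]<.12)
        else: ok=(r<.13)
        nn,l,st,ce=cv2.connectedComponentsWithStats(np.bincount(vv[ok]*640+uu[ok],minlength=256000).reshape(400,640).astype(np.uint8))
        for i in range(1,nn):
            if st[i,4]<6: continue
            y,x=np.where(l==i);Q=wray(c,x.astype(float),y.astype(float),z);r,a=pol(Q)
            i=r<.108 if k=='red' else r>0
            print(k,len(r),ce[l[y[0],x[0]]],'r',r.min(),r.max(),'ang mean',a.mean(),'range',a.min(),a.max(),'inner ang',a[i].mean(),Q.mean(0))
if __name__=='__main__':
    blobs(pickle.load(open(sys.argv[1],'rb')))
E
python3 w.py w2.pkl
```

```text
red 90 [193.9778 267.1889] r 0.0969021414868964 0.11157111846975484 ang mean 206.09549818096934 range 202.2412805300336 209.46365933256965 inner ang 206.16752612318126 [ 0.5067 -0.0644  0.093 ]
orange 311 [281.3987 233.7203] r 0.0718375096162388 0.09396010084818218 ang mean 130.29199417657017 range 125.74364348561711 136.40877419028052 inner ang 130.29199417657017 [0.5481 0.0451 0.127 ]
white 38 [283.5263 215.2632] r 0.08554628266377463 0.09480333265149796 ang mean 131.1962237616482 range 130.25242607841147 132.2276540828245 inner ang 131.1962237616482 [0.5419 0.05   0.0945]
```

The pointer-to-clip angle is 75.0°, against 75.1° from the top camera, so they agree. Next I move in radially, descend to z≈0.107 and approach the knob.

>>> send_rows --rows '[{"dx":-10,"dy":0,"dz":0,"roll":0,"jaw":1},{"dx":-18,"dy":0,"dz":0,"roll":0,"jaw":1},{"dx":0,"dy":0,"dz":10,"roll":0,"jaw":1},{"dx":0,"dy":0,"dz":20,"roll":0,"jaw":1},{"dx":0,"dy":0,"dz":20,"roll":0,"jaw":1},{"dx":0,"dy":0,"dz":20,"roll":0,"jaw":1},{"dx":0,"dy":0,"dz":15,"roll":0,"jaw":1},{"dx":0,"dy":0,"dz":9,"roll":0,"jaw":1},{"dx":0,"dy":0,"dz":4,"roll":0,"jaw":1},{"dx":0,"dy":-3,"dz":0,"roll":0,"jaw":1},{"dx":0,"dy":-4,"dz":0,"roll":0,"jaw":1},{"dx":0,"dy":-3,"dz":0,"roll":0,"jaw":1}]'

```text
time_s: 3.7
ee_pos: [0.5661, 0.0578, 0.1084]
eef_rot: [3.141, 0.001, 2.304]
force: [-0.1, 0.7, 1.2]
grip_width: 0.0004
grip_force: 0.0
```

```bash
python3 - <<'E'
from h import *
import pickle
c=cam('wrist');save(c,'w3.png');pickle.dump(c,open('w3.pkl','wb'));o=get_obs();print(o['ee_pos'],np.degrees(o['eef_rot']),o['force'],o['time_s'])
E
python3 w.py w3.pkl
```

```text
[0.56582433 0.05752477 0.10835411] [1.79952904e+02 4.78092342e-02 1.31986797e+02] [-0.39886967 -0.38369073 -0.31578505] 3.75
orange 624 [278.3942 239.7724] r 0.07753657155497806 0.09464431569498985 ang mean 130.241274254159 range 125.55289065037364 136.65035024239185 inner ang 130.241274254159 [0.5466 0.0469 0.127 ]
white 83 [281.8313 214.1325] r 0.08530733350799943 0.09556965592771546 ang mean 131.18525301787128 range 130.27780512337142 132.41499380449497 inner ang 131.18525301787128 [0.5418 0.0503 0.0945]
```

View pics/w3.png

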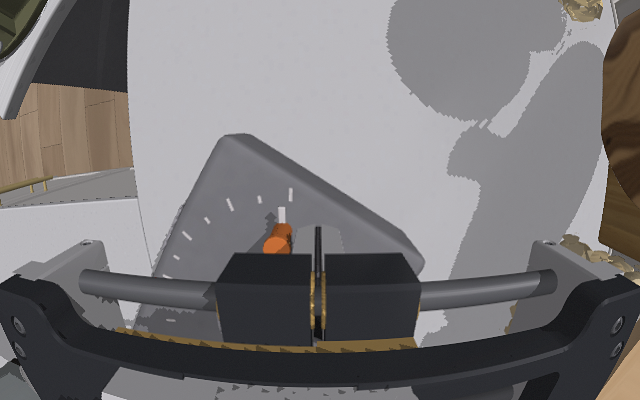

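The fingers stand to the right of the knob at (278,240), clear of it. I now push along the arc, turning with the lever.

>>> send_rows --rows '[{"dx":0,"dy":-2,"dz":0,"roll":0,"jaw":1},{"dx":0,"dy":-2,"dz":0,"roll":0,"jaw":1},{"dx":0.3,"dy":-1.4,"dz":0,"roll":-1,"jaw":1},{"dx":0.6,"dy":-2.8,"dz":0,"roll":-2,"jaw":1},{"dx":0.6,"dy":-2.8,"dz":0,"roll":-2,"jaw":1},{"dx":0.6,"dy":-2.8,"dz":0,"roll":-2,"jaw":1},{"dx":0.9,"dy":-4.2,"dz":0,"roll":-3,"jaw":1},{"dx":0.9,"dy":-4.2,"dz":0,"roll":-3,"jaw":1},{"dx":0.9,"dy":-4.2,"dz":0,"roll":-3,"jaw":1},{"dx":0.9,"dy":-4.2,"dz":0,"roll":-3,"jaw":1},{"dx":0.6,"dy":-2.8,"dz":0,"roll":-2,"jaw":1},{"dx":0.3,"dy":-1.4,"dz":0,"roll":-1,"jaw":1}]'

```text
time_s: 4.75
ee_pos: [0.5389, 0.0353, 0.1077]
eef_rot: [3.141, 0.0, 2.69]
force: [-0.3, 0.2, 0.7]
grip_width: 0.0003
grip_force: 0.5
```

```bash
cat > s.py <<'E'
from h import *
import pickle,sys
from w import *
n=sys.argv[1];c=cam('wrist');save(c,n+'.png');o=get_obs();r,a=pol(o['ee_pos']);e=o['ee_pos']
ph=np.degrees(o['eef_rot'][2])%360;D=e[:2]-AX;q=np.radians(ph)
print(e,'tool yaw',ph,o['force'],o['time_s'],'radial',D@[np.cos(q),np.sin(q)],'tang',D@[np.sin(q),-np.cos(q)])
blobs(c)
E
python3 s.py w4
```

```text
[0.5388 0.0352 0.1076] tool yaw 154.12861544959384 [-0.3911  0.2795  0.7593] 4.8 radial 0.07962145154045959 tang 0.020540928655307576
red 205 [175.2146 245.4195] r 0.09751616500158801 0.11229590059190916 ang mean 205.8908546476884 range 202.16999634710564 209.33588119647436 inner ang 206.06127346509888 [ 0.5062 -0.0642  0.093 ]
orange 561 [282.7932 239.5116] r 0.07743064059035731 0.0942965767574184 ang mean 153.3474214408367 range 148.8732271001343 159.2197528512744 inner ang 153.3474214408367 [0.5256 0.0202 0.127 ]
white 91 [286.5275 215.0879] r 0.08444427730506422 0.09462771709018943 ang mean 153.88035244746604 range 152.84245686773914 155.0736470251302 inner ang 153.88035244746604 [0.5209 0.0215 0.0945]
white 10 [416.  327.5] r 0.09826598110440975 0.09899285371093906 ang mean 62.00642704056189 range 59.35977483146004 64.62366173481664 inner ang 62.00642704056189 [0.6478 0.0691 0.0945]
```

The lever follows, now at 153.9° against the clip's 206.1°. I'm continuing.

>>> send_rows --rows '[{"dx":0.6,"dy":-2.8,"dz":0,"roll":-2,"jaw":1},{"dx":0.9,"dy":-4.2,"dz":0,"roll":-3,"jaw":1},{"dx":0.9,"dy":-4.2,"dz":0,"roll":-3,"jaw":1},{"dx":0.9,"dy":-4.2,"dz":0,"roll":-3,"jaw":1},{"dx":0.9,"dy":-4.2,"dz":0,"roll":-3,"jaw":1},{"dx":0.9,"dy":-4.2,"dz":0,"roll":-3,"jaw":1},{"dx":0.9,"dy":-4.2,"dz":0,"roll":-3,"jaw":1},{"dx":0.9,"dy":-4.2,"dz":0,"roll":-3,"jaw":1},{"dx":0.9,"dy":-4.2,"dz":0,"roll":-3,"jaw":1},{"dx":0.9,"dy":-4.2,"dz":0,"roll":-3,"jaw":1},{"dx":0.9,"dy":-4.2,"dz":0,"roll":-3,"jaw":1},{"dx":0.6,"dy":-2.8,"dz":0,"roll":-2,"jaw":1}]'

```text
time_s: 5.8
ee_pos: [0.5205, -0.009, 0.1075]
eef_rot: [3.141, -0.0, -3.0]
force: [-0.8, 0.3, 0.9]
grip_width: 0.0007
grip_force: 0.6
```

>>> send_rows --rows '[{"dx":0.6,"dy":-2.8,"dz":0,"roll":-2,"jaw":1},{"dx":0.6,"dy":-2.8,"dz":0,"roll":-2,"jaw":1},{"dx":0.6,"dy":-2.8,"dz":0,"roll":-2,"jaw":1},{"dx":0.3,"dy":-1.4,"dz":0,"roll":-1,"jaw":1},{"dx":0.3,"dy":-1.4,"dz":0,"roll":-1,"jaw":1},{"dx":0,"dy":0,"dz":0,"roll":0,"jaw":1},{"dx":0,"dy":0,"dz":0,"roll":0,"jaw":1}]'

```text
time_s: 6.38
ee_pos: [0.5204, -0.0203, 0.1074]
eef_rot: [-3.141, 0.0, -2.863]
force: [-0.1, 1.0, -0.4]
grip_width: 0.0004
grip_force: 0.0
```

```bash
python3 s.py w5
```

```text
[ 0.5204 -0.0203  0.1074] tool yaw 195.94415066857428 [-0.5731  0.2044 -0.2767] 6.4333 radial 0.07857881564980333 tang 0.020067688481441904
red 258 [256.8062 189.7054] r 0.09790734633966311 0.11337078086587829 ang mean 206.6004969925789 range 202.99797960783297 209.9575904514267 inner ang 206.7445434999508 [ 0.5054 -0.0661  0.093 ]
orange 577 [282.636  239.4159] r 0.07624617189576822 0.09345999194071239 ang mean 195.85829601763703 range 191.25902899282494 201.9892022622509 inner ang 195.85829601763703 [ 0.5204 -0.0409  0.127 ]
white 54 [416.9074 325.2593] r 0.09678122888389283 0.0989716610251902 ang mean 104.7188298076673 range 97.16626277376328 112.21570237151381 inner ang 104.7188298076673 [0.5767 0.0766 0.0945]
```

View pics/w5.png

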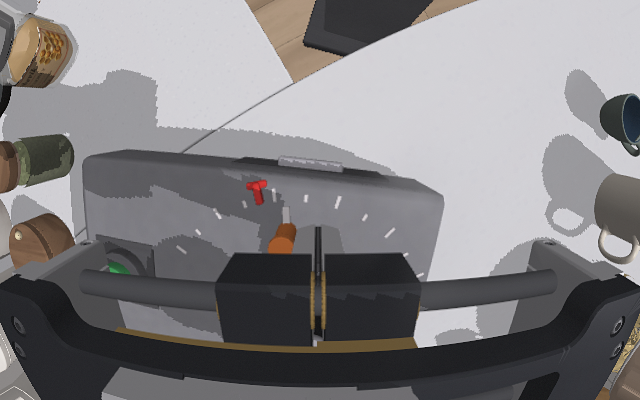

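The pointer at (286,215) is in shadow and the clip is at (257,190), with about 10° to go. I'll advance 8° slowly, then measure again.

>>> send_rows --rows '[{"dx":0.3,"dy":-1.4,"dz":0,"roll":-1,"jaw":1},{"dx":0.3,"dy":-1.4,"dz":0,"roll":-1,"jaw":1},{"dx":0.3,"dy":-1.4,"dz":0,"roll":-1,"jaw":1},{"dx":0.3,"dy":-1.4,"dz":0,"roll":-1,"jaw":1},{"dx":0.3,"dy":-1.4,"dz":0,"roll":-1,"jaw":1},{"dx":0.3,"dy":-1.4,"dz":0,"roll":-1,"jaw":1},{"dx":0.3,"dy":-1.4,"dz":0,"roll":-1,"jaw":1},{"dx":0.3,"dy":-1.4,"dz":0,"roll":-1,"jaw":1},{"dx":0,"dy":0,"dz":0,"roll":0,"jaw":1},{"dx":0,"dy":0,"dz":0,"roll":0,"jaw":1}]'

```text
time_s: 7.27
ee_pos: [0.5219, -0.0318, 0.1075]
eef_rot: [-3.141, 0.0, -2.723]
force: [-0.7, 0.3, -0.2]
grip_width: 0.0005
grip_force: 0.0
```

```bash
sed -i "s/(s<25)&(v>190)/(s<40)\&(v>140)/;s/(r<.099)&/(r<.099)\&(a>170)\&(a<230)\&/" w.py; python3 s.py w6; python3 -c "
import cv2;a=cv2.imread('pics/w6.png')[160:260,220:340];cv2.imwrite('pics/w6c.png',cv2.resize(a,None,fx=5,fy=5))"
```

```text
[ 0.5219 -0.0318  0.1075] tool yaw 203.96870522123493 [-0.4316 -0.0438 -0.5183] 7.3167 radial 0.07829223042600185 tang 0.019730357060087512
red 259 [279.7992 186.5483] r 0.09796868210487568 0.11354539230256314 ang mean 206.68779160951092 range 203.4808731775473 209.90149418306564 inner ang 206.75874661290757 [ 0.5054 -0.0663  0.093 ]
orange 590 [282.5559 239.2644] r 0.0759998107397554 0.09321605024331509 ang mean 204.1835645866637 range 199.5290786640231 210.3200797207068 inner ang 204.1835645866637 [ 0.5247 -0.0524  0.127 ]
white 7 [294.5714 200.7143] r 0.0983124561111201 0.09899735913382998 ang mean 201.39482387951188 range 200.48191803521595 201.98889510321285 inner ang 201.39482387951188 [ 0.5097 -0.0539  0.0945]
white 106 [331.8019 210.4811] r 0.09168405933790662 0.0989582999591303 ang mean 186.78521544332494 range 183.5365173946281 191.92213750330777 inner ang 186.78521544332494 [ 0.5059 -0.0294  0.0945]
white 105 [285.6667 214.1333] r 0.08411257295317892 0.09497771832139759 ang mean 204.96643315276557 range 203.59653609399362 206.3269506009711 inner ang 204.96643315276557 [ 0.5204 -0.0558  0.0945]
white 34 [352.0588 216.3529] r 0.09457235447422552 0.09892782150935459 ang mean 178.60729236663155 range 176.73405560486123 180.78000254528862 inner ang 178.60729236663155 [ 0.5042 -0.0156  0.0945]
white 7 [365.8571 222.4286] r 0.09711627927677417 0.09872010039736469 ang mean 172.6388025622056 range 171.79316926125458 173.24240978522187 inner ang 172.6388025622056 [ 0.5042 -0.0054  0.0945]
```

View pics/w6c.png

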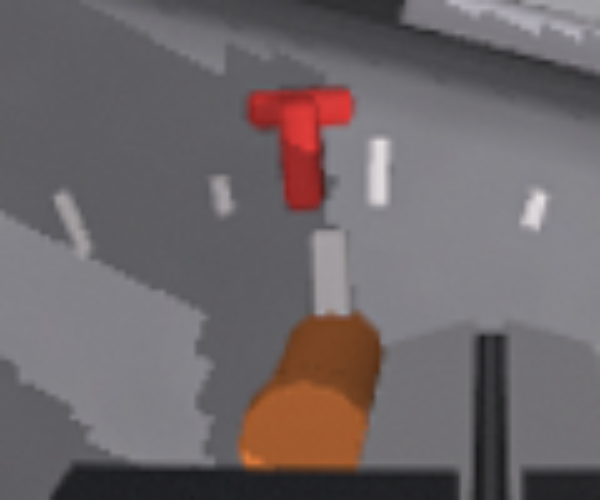

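The pointer is 1.8° (about 3 mm) short of the clip. I'll push that last bit, back off sideways and rise.

>>> send_rows --rows '[{"dx":0.3,"dy":-1.2,"dz":0,"roll":-0.9,"jaw":1},{"dx":0.3,"dy":-1.2,"dz":0,"roll":-0.9,"jaw":1},{"dx":0,"dy":0,"dz":0,"roll":0,"jaw":1},{"dx":0,"dy":0,"dz":0,"roll":0,"jaw":1},{"dx":0,"dy":3,"dz":0,"roll":0,"jaw":1},{"dx":0,"dy":7,"dz":0,"roll":0,"jaw":1},{"dx":0,"dy":3,"dz":0,"roll":0,"jaw":1},{"dx":0,"dy":0,"dz":0,"roll":0,"jaw":1}]'

```text
time_s: 7.98
ee_pos: [0.5163, -0.0216, 0.1075]
eef_rot: [3.141, -0.0, -2.691]
force: [0.3, -0.6, 0.2]
grip_width: 0.0004
grip_force: 0.0
```

```bash
python3 s.py w7
```

```text
[ 0.5165 -0.0219  0.1076] tool yaw 205.82490840301043 [ 0.0645 -0.1035  1.7647] 8.0333 radial 0.07821517343026328 tang 0.03346829008422661
red 262 [263.6145 186.5076] r 0.09786469174077551 0.11328001863274845 ang mean 206.65791837978088 range 203.38194884574543 209.90019343748412 inner ang 206.77420386202306 [ 0.5054 -0.0662  0.093 ]
orange 652 [260.4663 239.2975] r 0.07615723849121242 0.09383980421194499 ang mean 204.96038764115642 range 199.81488544352106 212.10909393171497 inner ang 204.96038764115642 [ 0.5254 -0.0533  0.127 ]
white 101 [264.3564 213.6139] r 0.08401179308495733 0.09491203546984761 ang mean 206.79014254346365 range 205.53887332625553 208.23067986204921 inner ang 206.79014254346365 [ 0.5214 -0.0584  0.0945]
white 6 [309.1667 206.6667] r 0.09809195992597862 0.09891257447175718 ang mean 189.36183996733965 range 188.6676476678179 189.85147319583007 inner ang 189.36183996733965 [ 0.5043 -0.034   0.0945]
white 6 [337.1667 217.6667] r 0.0979801831806198 0.0988988124011694 ang mean 177.93066381389664 range 177.25287009656023 178.44864943362086 inner ang 177.93066381389664 [ 0.503  -0.0144  0.0945]
```

The pointer reads 206.79° and the clip 206.77°, so they're aligned. I'm rising and going over the button.

>>> send_rows --rows '[{"dx":0,"dy":0,"dz":-10,"roll":0,"jaw":1},{"dx":0,"dy":0,"dz":-22,"roll":0,"jaw":1},{"dx":0,"dy":0,"dz":-24,"roll":0,"jaw":1},{"dx":0,"dy":0,"dz":-22,"roll":0,"jaw":1},{"dx":0,"dy":-8,"dz":-2,"roll":0,"jaw":1},{"dx":-2,"dy":-20,"dz":0,"roll":0,"jaw":1},{"dx":-2,"dy":-25,"dz":0,"roll":0,"jaw":1},{"dx":-4,"dy":-28,"dz":0,"roll":0,"jaw":1},{"dx":-4,"dy":-28,"dz":0,"roll":0,"jaw":1},{"dx":-3,"dy":-28,"dz":0,"roll":0,"jaw":1},{"dx":-3,"dy":-20,"dz":0,"roll":0,"jaw":1},{"dx":0,"dy":-9,"dz":0,"roll":0,"jaw":1}]'

```text
time_s: 9.03
ee_pos: [0.6057, -0.1664, 0.1867]
eef_rot: [3.141, -0.001, -2.693]
force: [-0.6, 0.6, -0.3]
grip_width: 0.0004
grip_force: 0.0
```

>>> send_rows --rows '[{"dx":0,"dy":0,"dz":0,"roll":0,"jaw":1},{"dx":0,"dy":0,"dz":0,"roll":0,"jaw":1}]'

```text
time_s: 9.2
ee_pos: [0.6046, -0.1638, 0.1871]
eef_rot: [3.141, -0.0, -2.692]
force: [-0.7, 0.7, 0.1]
grip_width: 0.0001
grip_force: 0.0
```

```bash
python3 s.py w8 | head -1
python3 - <<'E'
from h import *
c=camera('scene');h=cv2.cvtColor(c['frame'],cv2.COLOR_RGB2HSV)
m=(h[...,0]>45)&(h[...,0]<80)&(h[...,1]>120);m[:170]=0;m[265:]=0
v,u=np.where(m);print(len(u),np.median(world(c,u,v),0))
E
```

```text
[ 0.6046 -0.1633  0.1874] tool yaw 205.80527020042177 [-0.3369 -0.114   0.0634] 9.25 radial 0.060444125823837715 tang -0.1321486345680519
64 [ 0.60275208 -0.16758549  0.10767248]
```

View pics/w8.png

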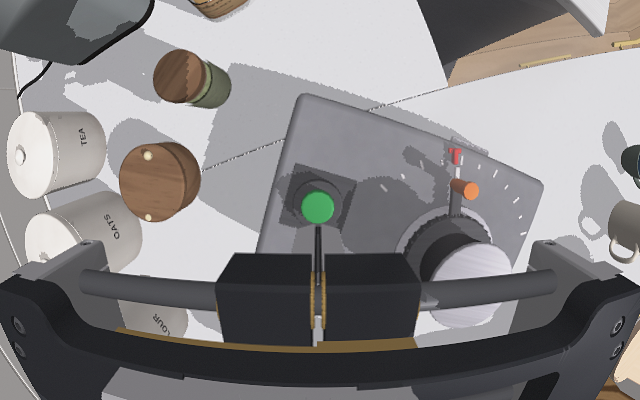

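The button is directly below the fingertips at (318,207). I'm descending to about 7 mm above it, then pressing in small steps.

>>> send_rows --rows '[{"dx":0,"dy":0,"dz":10,"roll":0,"jaw":1},{"dx":0,"dy":0,"dz":20,"roll":0,"jaw":1},{"dx":0,"dy":0,"dz":20,"roll":0,"jaw":1},{"dx":0,"dy":0,"dz":14,"roll":0,"jaw":1},{"dx":0,"dy":0,"dz":7,"roll":0,"jaw":1},{"dx":0,"dy":0,"dz":3,"roll":0,"jaw":1},{"dx":0,"dy":0,"dz":0,"roll":0,"jaw":1}]'

```text
time_s: 9.88
ee_pos: [0.6049, -0.1637, 0.1132]
eef_rot: [3.141, -0.0, -2.691]
force: [-0.4, 0.6, 0.3]
grip_width: 0.0005
grip_force: 0.0
```

>>> send_rows --rows '[{"dx":0,"dy":0,"dz":2,"roll":0,"jaw":1},{"dx":0,"dy":0,"dz":2,"roll":0,"jaw":1},{"dx":0,"dy":0,"dz":2,"roll":0,"jaw":1},{"dx":0,"dy":0,"dz":2,"roll":0,"jaw":1},{"dx":0,"dy":0,"dz":0,"roll":0,"jaw":1}]'

```text
time_s: 10.3
ee_pos: [0.6053, -0.1641, 0.1055]
eef_rot: [-3.141, 0.001, -2.692]
force: [0.6, -0.2, 2.1]
grip_width: -0.0001
grip_force: 1.2
```

Contact at about z=0.106 (2 N). I'm pressing through the 6 mm travel.

>>> send_rows --rows '[{"dx":0,"dy":0,"dz":1.5,"roll":0,"jaw":1},{"dx":0,"dy":0,"dz":1.5,"roll":0,"jaw":1},{"dx":0,"dy":0,"dz":1,"roll":0,"jaw":1},{"dx":0,"dy":0,"dz":0.5,"roll":0,"jaw":1},{"dx":0,"dy":0,"dz":0,"roll":0,"jaw":1}]'

```text
time_s: 10.72
ee_pos: [0.6053, -0.1641, 0.1013]
eef_rot: [-3.141, 0.001, -2.692]
force: [-0.4, 0.3, 5.1]
grip_width: 0.0004
grip_force: 2.4
```

>>> send_rows --rows '[{"dx":0,"dy":0,"dz":0.7,"roll":0,"jaw":1},{"dx":0,"dy":0,"dz":0.7,"roll":0,"jaw":1},{"dx":0,"dy":0,"dz":0,"roll":0,"jaw":1}]'

```text
time_s: 10.97
ee_pos: [0.6054, -0.1641, 0.1011]
eef_rot: [-3.141, 0.001, -2.691]
force: [-4.3, 1.1, 15.4]
grip_width: 0.0006
grip_force: 7.4
```

The force rose to 15 N and z stopped at 0.101, so the button is on its stop. I'm releasing it and rising.

>>> send_rows --rows '[{"dx":0,"dy":0,"dz":-2,"roll":0,"jaw":1},{"dx":0,"dy":0,"dz":-5,"roll":0,"jaw":1},{"dx":0,"dy":0,"dz":-10,"roll":0,"jaw":1},{"dx":0,"dy":0,"dz":-20,"roll":0,"jaw":1},{"dx":0,"dy":0,"dz":-25,"roll":0,"jaw":1},{"dx":0,"dy":0,"dz":-20,"roll":0,"jaw":1},{"dx":0,"dy":0,"dz":-8,"roll":0,"jaw":1},{"dx":0,"dy":0,"dz":0,"roll":0,"jaw":1},{"dx":0,"dy":0,"dz":0,"roll":0,"jaw":1}]'

```text
time_s: 11.72
ee_pos: [0.6048, -0.164, 0.1888]
eef_rot: [3.141, -0.001, -2.692]
force: [-0.3, -0.5, -0.8]
grip_width: 0.0004
grip_force: 0.0
```

```bash
python3 s.py w9
python3 - <<'E'
from h import *
c=camera('scene');h=cv2.cvtColor(c['frame'],cv2.COLOR_RGB2HSV)
m=(h[...,0]>45)&(h[...,0]<80)&(h[...,1]>120);m[:170]=0;m[265:]=0
v,u=np.where(m);print(len(u),np.median(world(c,u,v),0))
E
```

```text
[ 0.6046 -0.1639  0.1881] tool yaw 205.78447823525266 [-0.1328  0.0157 -0.2677] 11.7667 radial 0.06071284190382008 tang -0.1327062964633247
white 831 [475.6895 175.3767] r 0.08401883150904191 0.0989938614034077 ang mean 191.38069735597952 range 170.00095239224606 213.1271819278377 inner ang 191.38069735597952 [ 0.5135 -0.0358  0.0945]
white 6 [439.8333 164.3333] r 0.09790007869416258 0.09883873911791721 ang mean 216.69808912884696 range 215.37359636797345 217.84451855044568 inner ang 216.69808912884696 [ 0.5226 -0.0768  0.0945]
white 137 [425.3942 177.0949] r 0.08401387977305391 0.09894677243817977 ang mean 226.94809092896506 range 222.22155564145734 229.98037145640066 inner ang 226.94809092896506 [ 0.5399 -0.084   0.0945]
64 [ 0.60394206 -0.16717063  0.10710398]
```

```bash
python3 -c "
from station import *
print(hand_in())"
```

```text
the job is handed in; nothing more can be done
None
```

The job is handed in, with no verdict returned: by wrist camera the pointer stood at the clip to about 0.02° before the press (not re-measured after), and the start button was pressed to its stop and came back up with the arm clear; the crockery and jars were not re-measured.

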